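Return the snap gauge to its cabinet

ROBOT

A 7-joint arm with a two-finger parallel gripper is mounted at the origin on a cart in front of the work surface, level with it; the furniture and walls round the work are solid. World frame = base frame: x ahead of the robot, y to its left, z up, the work surface at z = 0. Lengths are in m, angles in rad, forces in N, time in s.
With the tool pointing down it reaches from about 0.4 to 0.85 m from the base axis. Payload 10.4 kg.
Tool frame: the origin (TCP) lies midway between the tips of the shut fingers; the grasp point (between the pads) lies 19 mm behind it (r.tcp_to_grasp is the z of the grasp point in the tool frame, in m); z points along the fingers, x is the direction in which the jaws open and shut, and the axes are right-handed (so a half turn about z gives the same grasp; the last joint's range is limited). The gripper opens to 87 mm and grips with 3 to 60 N. Pads are 19 mm wide; open, the fingers measure 117 mm over their backs; the gripper's body (75 mm by 190 mm) begins 51 mm behind the grasp point.
Start: joints at [-1.33, 0.332, -0.065, 1.46, 0.022, 1.35, -0.088], TCP at [0.163, 0.603, 0.223] pointing down, gripper open.
Joint ranges: [-2.6, 2.6], [-0.5, 2.12], [-1.47, 1.34], [0.16, 2.42], [-1.27, 4.41], [0.06, 2.06], [-2.6, 2.6]. Speed limits (rad/s): [2.22, 2.22, 2.79, 2.79, 3.14, 3.14, 3.14].

INTERFACE

Orientations are given as a unit quaternion [x, y, z, w].
In Python, from bench import r, camera, close_job gives the robot as it stands. The module is installed in compiled form; this text tells all that it offers.
- The arm moves only by the shell command python3 -m crank 'ROWS' [FORCE]. ROWS is JSON, a list of rows, each an object of numbers: "x", "y", "z": the shift along the tool's x, y, z scaled (see below); "ax", "ay", "az": the turn, a rotation vector about the tool's x, y, z scaled (see below); "claw": the closure, from -1 (fully open) to 1 (shut), so that 0 is half open. A call has exactly 5 rows; each row is the pose to reach, as a shift and turn from the pose commanded when the call began, along the tool's axes at that moment; what a row does not reach only later rows make up. The controller multiplies each number of a shift by 1 m and each number of a turn by 2 rad. A row lasts 1/12 s, in which the tool goes at most 41.7 mm and 7.16 degrees, less where a joint would pass 70% of its speed; a pose out of reach is approached as far as the arm can. A call with a number of a shift or a turn outside -1 to 1 is refused whole. A call with a gripper value outside its range is refused whole. The fingers move at their own pace and stop on an object; FORCE is the grip in N (left out, the last holds). Time passes only in rows, so rows that repeat a pose let the fingers close, or fill a call up. It gives the time, the measured TCP pose, the force and the opening at its end, in the units of the state.
- r.read_state(): the state, without advancing time (a new reading comes with each control period).
- camera(name): name is "side" or "top"; returns a dict with "color" (400x640x3 uint8, blue, green, red), "fx", "fy", "cx", "cy" (pixels), "eye" and "orientation" of the camera in the world. Camera axes: x right, y down, z forward; pixel columns grow to the right and rows downward; lengths in m; the calibration is good to about 2 mm. A picture is of the moment at which its call begins. There is no depth.
- close_job(): hands the job in, once; it reports no verdict.
The state is a dict: "time": time; "joint_positions": joint angles; "joint_vel": joint speeds; "joint_torque": joint torques, N m; "ee_pos": TCP position; "eef_rot": TCP orientation; "ft_force": force on the tool from outside, world axes, zero at the start; "torque": the same for the moment, N m; "width": finger opening in m.
Only numpy, scipy, OpenCV 4.12 (cv2) and the standard library are available. Lean on these libraries where they do the work, as an engineer would, in place of code of your own. Each camera call takes 0.05 s, during which the arm holds its last target. There are 200 camera calls.

TASK

Take the snap gauge out of its wooden stand, lower it through the open roof hatch of the grey gauge cabinet and hang it by its hanging hole on the hook inside, without bumping the cabinet with the gauge or the gripper. Let it hang freely, then slide the hatch fully shut over it. Leave the glue bottle, the steel weight and the pin tub where they are.

Things in the scene. Friction and masses are not known exactly. Their poses are not given: they have to be found in the camera images.
- cabinet: Fixed grey cabinet 170 x 300 x 155 mm. Origin: centre of underside; x to its back, y to its left, z up. The flat roof (z 155 mm, 6 mm thick) has one mouth, x -60 to +50 and y +2 to +138 mm, into the left bay, whose inside spans x -78 to +77, y -1 to +142 mm, floor at z 8 mm; clear front pane. Two runners 8 mm high stand on the roof along y at x -74 and +64 mm.
- hook: Fixed steel hook on the back wall inside the left bay. Its origin is 70 mm along +y from the cabinet's origin, same height and axes. A 6 mm round bar runs level towards the front (-x) at y 0, centre line z 102 mm, from the wall at x +73 to x -6 mm, where its end turns up to z 116 mm; bar underside z 99 mm.
- hook_seat (a point): Point on top of the hook's bar 24 mm behind the upturned tip (hook frame x +18, z +105 mm): a good place for the gauge's hanging bar. Axes as the cabinet.
- hatch (a joint): Hatch sliding on the cabinet's roof, in m: 0 fully shut over the mouth, 0.14 fully open (slid to the cabinet's -y, over the closed right bay; at its start it may still cover some 16 mm of the mouth's -y side). It stays where it is left, friction about 1.5 N. Shut it by moving the tab along the cabinet's +y.
- hatch_tab (a point): Top centre of the hatch's upright black tab, 40 (x) x 12 (y) x 38 (z) mm, standing on the 5 mm aluminium hatch plate (132 x 146 mm), whose top is 38 mm below this point. Axes as the cabinet. Pinch the tab across its 12 mm (y) or push it.
- stand: Fixed light wooden block, 56 (x) x 90 (y) x 34 (z) mm, origin at the centre of its underside, with one slot in the top, 11 x 43 mm (long side along y) and 28 mm deep, in which the gauge stands.
- gauge: Flat steel snap gauge, 0.1 to 0.2 kg, 124 mm tall, 40 wide (y), 8 thick (x), upright in the stand. Origin: centre of underside, 6 mm above the bench at first. Going up: two legs to 36 mm, web to 50, a hanging hole through it along x (24 wide, z 50 to 78), steel hanging bar 78 to 86, red grip tab 86 to 124 mm (12 thick in x, 22 wide in y). Front and back are alike; it may hang either way round.
- gauge_bar (a point): Middle of the underside of the gauge's hanging bar (top edge of the hole), 78 mm above the gauge's origin, axes as the gauge. It rests on top of the hook's bar when hung.
- gauge_grip (a point): Point inside the red grip tab, 108 mm above the gauge's origin (16 mm below the tab's top, 22 mm above the top of the wider hanging bar), axes as the gauge: the place to hold it, pinching across its 22 mm (y).
- glue_bottle: Bystander: small glue bottle, 34 mm diameter, 92 mm tall, origin at the centre of its underside.
- weight: Bystander: plain ground steel weight, 30 x 50 x 31 mm, origin at the centre of its underside.
- pin_tub: Bystander: small clear tub of map pins, 52 mm diameter, 18 mm tall, origin at the centre of its underside.
Mind the look-alikes: they are no part of the job. Leave any purple or yellow look-alike of the gauge alone.

How it is judged:
By the outcome, as a careful person would: the job done as asked, in the order asked, and still so for the second after the job is handed in, with the robot touching nothing.
It also fails if it takes over 59 s, if anything falls off the work surface, if the arm or the gripper's body presses on something with over 40 N, if the wrist force passes 120 N, or if a joint passes its speed limit or range.

## Working session

There is one attempt and no reset: what is moved stays moved. The work goes in short steps, Python scripts to look and compute and a shell command to move; the robot and the scene stay as the last step left them, time stands still between calls to the robot, and variables do not carry over. Pictures are saved under pics/ and viewed, about 8 in all and at most 12, crops included, and the job is handed in when it is done.

```bash
mkdir -p pics; cat > h.py <<'E'
import numpy as np, cv2, json
from scipy.spatial.transform import Rotation as R
from bench import r, camera, close_job
def snap(n,f,crop=None,s=1):
    c=camera(n); np.save(f'pics/{n}.npy',{k:v for k,v in c.items() if k!='color'},allow_pickle=True)
    im=c['color']; cv2.imwrite(f'pics/{f}_raw.png',im)
    if crop: im=im[crop[1]:crop[3],crop[0]:crop[2]]
    cv2.imwrite(f'pics/{f}.png',cv2.resize(im,None,fx=s,fy=s,interpolation=cv2.INTER_CUBIC)); return c
def cal(n): return np.load(f'pics/{n}.npy',allow_pickle=True).item()
def rot(c):
    o=np.array(c['orientation']); return R.from_quat(o).as_matrix() if o.size==4 else o.reshape(3,3)
def px2z(c,u,v,z):
    d=rot(c)@np.array([(u-c['cx'])/c['fx'],(v-c['cy'])/c['fy'],1]); e=np.array(c['eye']); return e+d*(z-e[2])/d[2]
def proj(c,p):
    q=rot(c).T@(np.array(p)-c['eye']); return np.array([c['fx']*q[0]/q[2]+c['cx'],c['fy']*q[1]/q[2]+c['cy']])
E
python3 - <<'E'
from h import *
for n in('top','side'):
    c=snap(n,n+'1'); print(n,c['fx'],c['cx'],c['cy'],c['eye'],c['orientation'])
s=r.read_state(); print({k:np.round(v,3) for k,v in s.items()}, r.tcp_to_grasp)
E
```

```text
top 388.0535572422357 318.10318816658616 206.04556100434118 [0.47808272 0.12315943 1.33948479] [ 0.70926645 -0.70376691  0.02648091 -0.03085446]
side 374.62895077916914 322.44667347408557 198.82106138270245 [-0.1541105   0.05179754  0.99252421] [ 0.6909751  -0.63131519  0.23164676 -0.26520617]
{'time': np.float64(0.1), 'joint_positions': array([-1.33 ,  0.333, -0.065,  1.461,  0.022,  1.35 , -0.088]), 'joint_vel': array([-0.001, -0.001,  0.001, -0.002,  0.   ,  0.001, -0.   ]), 'joint_torque': array([ 2.0000e-03, -6.2455e+01,  2.5000e-02, -3.9072e+01, -6.1000e-02,
        3.7000e-02,  0.0000e+00]), 'ee_pos': array([0.163, 0.603, 0.222]), 'eef_rot': array([ 0.794,  0.608, -0.   ,  0.   ]), 'ft_force': array([-0.796, -0.552, -0.432]), 'torque': array([ 0.008, -0.01 , -0.014]), 'width': np.float64(0.087)} -0.0187
```

View pics/top1.png

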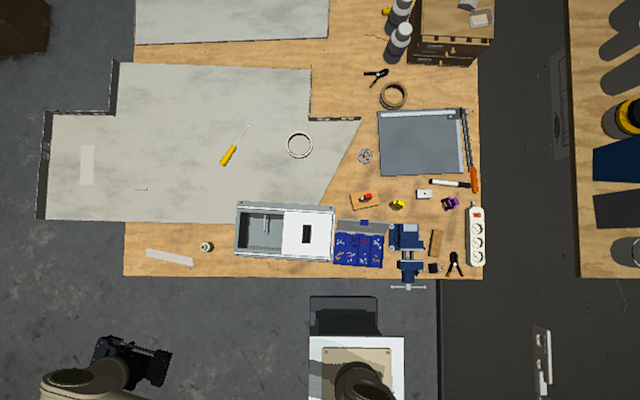

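View pics/side1.png

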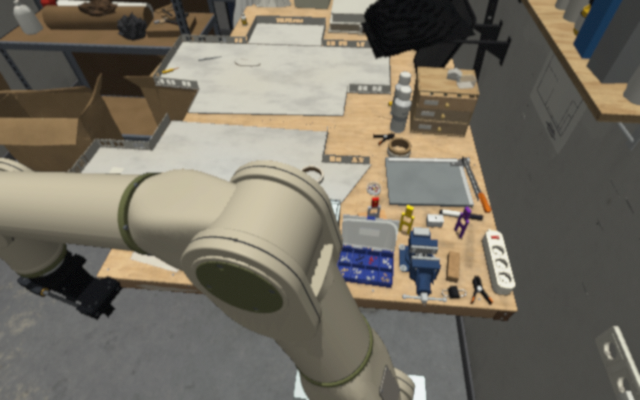

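The top view shows the cabinet at about (285,230), the stand with the red gauge at about (365,199), and the yellow and purple look-alikes at (397,205) and (450,203). The arm blocks most of the side view. I'll enlarge the top view.

```bash
python3 - <<'E'
import cv2
a=cv2.imread('pics/top1_raw.png')[185:275,225:415]
cv2.imwrite('pics/top1c.png',cv2.resize(a,None,fx=4.2,fy=4.2,interpolation=cv2.INTER_CUBIC))
E
```

```text
(no output)
```

View pics/top1c.png

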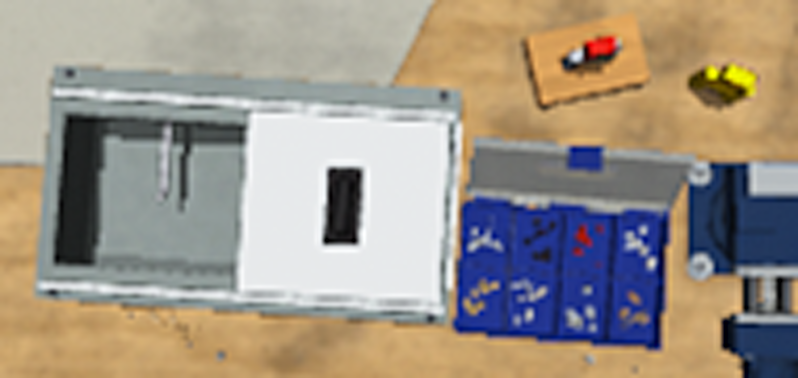

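The crop gives these positions. Roof corners are at about (55,67), (463,92), (447,323) and (38,295). Stand top corners are at about (523,42), (632,16), (650,80) and (543,103). The tab top is at about (606,45) and the hatch tab at about (343,203). The hook bar runs from (167,125) to (163,200).

```bash
cat >> h.py <<'E'
def fit(c,pts,obj,x0):
    from scipy.optimize import least_squares
    def P(q,o): return [q[0]+np.cos(q[2])*o[0]-np.sin(q[2])*o[1],q[1]+np.sin(q[2])*o[0]+np.cos(q[2])*o[1],o[2]]
    f=lambda q:np.concatenate([proj(c,P(q,o))-p for o,p in zip(obj,pts)])
    s=least_squares(f,x0); return s.x,np.round(s.fun,1)
E
python3 - <<'E'
from h import *
c=cal('top'); cp=lambda L:[np.array(p)/4.2+[225,185] for p in L]
cab,e=fit(c,cp([(55,67),(463,92),(447,323),(38,295)]),[(.085,.15,.155),(.085,-.15,.155),(-.085,-.15,.155),(-.085,.15,.155)],[.4,.2,0]); print('cab',cab,e)
st,e=fit(c,cp([(523,42),(632,16),(650,80),(543,103)]),[(.028,.045,.034),(.028,-.045,.034),(-.028,-.045,.034),(-.028,.045,.034)],[.5,0,0]); print('stand',st,e)
print('gauge top',px2z(c,*cp([(606,45)])[0],.13))
print('hatchtab',px2z(c,*cp([(343,203)])[0],.155+.008+.03))
print('hook tip',px2z(c,*cp([(163,200)])[0],.116),px2z(c,*cp([(167,125)])[0],.105))
def W(q,o): 
    M=R.from_euler('z',q[2]).as_matrix(); return M@o+[q[0],q[1],0]
print('hook seat',W(cab,[.018,.07,.105]),'tip',W(cab,[-.006,.07,.116]))
s=r.read_state(); print(R.from_quat(s['eef_rot']).as_matrix().round(3))
E
```

```text
cab [ 0.49703105  0.23224905 -0.05678208] [-0.2 -0.7  0.2 -0.4  0.6  0.5 -0.7  0.6]
stand [ 0.60812242 -0.02575778  0.2475973 ] [ 0.3 -0.5  0.1 -0.6 -0.   0.1 -0.4  1. ]
gauge top [ 0.61003449 -0.02897378  0.13      ]
hatchtab [0.49028864 0.16369689 0.193     ]
hook tip [0.49227778 0.30139545 0.116     ] [0.54923226 0.30105917 0.105     ]
hook seat [0.51897465 0.3011147  0.105     ] tip [0.49501333 0.30247674 0.116     ]
[[ 0.261  0.965 -0.   ]
 [ 0.965 -0.261 -0.001]
 [-0.001  0.    -1.   ]]
```

```bash
cat >> h.py <<'E'
CAB=[0.4970,0.2322,-0.0568]; ST=[0.609,-0.027,0.2476]
def cabw(x,y): 
    p=R.from_euler('z',CAB[2]).as_matrix()@[x,y,0]; return p[0]+CAB[0],p[1]+CAB[1]
def plan(x,y,z,yaw):
    "row numbers from now to TCP (x,y,z), tool down, jaw axis at angle yaw+90deg (mod 180)"
    s=r.read_state(); M=R.from_quat(s['eef_rot']); 
    a=yaw+np.pi/2; G=R.from_matrix(np.array([[np.cos(a),np.sin(a),0],[np.sin(a),-np.cos(a),0],[0,0,-1]]).T)
    d=M.inv().apply(np.array([x,y,z])-s['ee_pos']); t=(M.inv()*G).as_rotvec()/2
    print('t',round(float(s['time']),2),'shift',d.round(4),'dist',np.linalg.norm(d).round(3),'turn',t.round(4),'w',round(float(s['width']),4),'F',np.round(s['ft_force'],1))
E
python3 - <<'E'
from h import *
plan(.609,-.027,.28,ST[2])
c=cal('top'); print('hatch edge in cab y', px2z(c,240/4.2+225,200/4.2+185,.168)[:2], cabw(0,.002))
E
```

```text
t 0.1 shift [-0.492   0.595  -0.0575] dist 0.774 turn [-1.000e-04  6.000e-04 -2.557e-01] w 0.0867 F [-0.8 -0.6 -0.4]
hatch edge in cab y [0.49211393 0.23852355] (np.float64(0.4971135389263754), np.float64(0.2341967746272921))
```

```bash
python3 -m crank '[{"z":-0.0575,"claw":-1},{"x":-0.03,"y":0.04,"z":-0.0575,"claw":0},{"x":-0.492,"y":0.595,"z":-0.0575,"az":-0.2557,"claw":0},{"x":-0.492,"y":0.595,"z":-0.0575,"az":-0.2557,"claw":0},{"x":-0.492,"y":0.595,"z":-0.0575,"az":-0.2557,"claw":0}]' 20; python3 -c "
from h import *
plan(.609,-.027,.28,ST[2])"
```

```text
t 0.1 shift [-0.492   0.595  -0.0575] dist 0.774 turn [-1.000e-04  6.000e-04 -2.557e-01] w 0.0867 F [-0.8 -0.6 -0.4]schema error: expected keys x, y, z, ax, ay, az, claw
```

All keys are required.

```bash
python3 -m crank '[{"x":0,"y":0,"z":-0.0575,"ax":0,"ay":0,"az":0,"claw":-1},{"x":-0.03,"y":0.04,"z":-0.0575,"ax":0,"ay":0,"az":0,"claw":0},{"x":-0.492,"y":0.595,"z":-0.0575,"ax":0,"ay":0,"az":-0.2557,"claw":0},{"x":-0.492,"y":0.595,"z":-0.0575,"ax":0,"ay":0,"az":-0.2557,"claw":0},{"x":-0.492,"y":0.595,"z":-0.0575,"ax":0,"ay":0,"az":-0.2557,"claw":0}]' 20; python3 -c "
from h import *
plan(.609,-.027,.28,ST[2])"
```

```text
time: 0.52
ee_pos: [0.2588, 0.4704, 0.2772]
eef_rot: [0.668, 0.745, -0.0, 0.0]
ft_force: [0.4, 1.0, 0.9]
width: 0.0677
t 0.52 shift [-0.5325  0.2941 -0.0027] dist 0.608 turn [ 0.      0.0001 -0.0693] w 0.0677 F [0.4 1.  0.9]
```

```bash
python3 -m crank '[{"x":-0.5325,"y":0.2941,"z":-0.0027,"ax":0,"ay":0,"az":-0.0693,"claw":0},{"x":-0.5325,"y":0.2941,"z":-0.0027,"ax":0,"ay":0,"az":-0.0693,"claw":0},{"x":-0.5325,"y":0.2941,"z":-0.0027,"ax":0,"ay":0,"az":-0.0693,"claw":0},{"x":-0.5325,"y":0.2941,"z":-0.0027,"ax":0,"ay":0,"az":-0.0693,"claw":0},{"x":-0.5325,"y":0.2941,"z":-0.0027,"ax":0,"ay":0,"az":-0.0693,"claw":0}]'; python3 -c "
from h import *
plan(.609,-.027,.28,ST[2])"
```

```text
time: 0.93
ee_pos: [0.376, 0.3013, 0.2782]
eef_rot: [0.617, 0.787, 0.0, -0.0]
ft_force: [1.7, 1.4, 0.2]
width: 0.0445
t 0.93 shift [-0.3745  0.1477 -0.0019] dist 0.403 turn [-0.0001 -0.0001 -0.003 ] w 0.0445 F [1.7 1.4 0.2]
```

```bash
python3 -m crank '[{"x":-0.37,"y":0.146,"z":0,"ax":0,"ay":0,"az":-0.003,"claw":0},{"x":-0.37,"y":0.146,"z":0,"ax":0,"ay":0,"az":-0.003,"claw":0},{"x":-0.37,"y":0.146,"z":0,"ax":0,"ay":0,"az":-0.003,"claw":0},{"x":-0.37,"y":0.146,"z":0,"ax":0,"ay":0,"az":-0.003,"claw":0},{"x":-0.37,"y":0.146,"z":0,"ax":0,"ay":0,"az":-0.003,"claw":0}]' >/dev/null;  python3 -c "
from h import *
plan(.609,-.027,.22,ST[2])"
```

```text
t 1.35 shift [-0.1812  0.0701  0.0583] dist 0.203 turn [ 0.0001 -0.0001  0.    ] w 0.0438 F [ 1.7  1.4 -0.2]
```

```bash
python3 -m crank '[{"x":-0.181,"y":0.07,"z":0.0,"ax":0,"ay":0,"az":0,"claw":0},{"x":-0.181,"y":0.07,"z":0.02,"ax":0,"ay":0,"az":0,"claw":0},{"x":-0.181,"y":0.07,"z":0.04,"ax":0,"ay":0,"az":0,"claw":0},{"x":-0.181,"y":0.07,"z":0.058,"ax":0,"ay":0,"az":0,"claw":0},{"x":-0.181,"y":0.07,"z":0.058,"ax":0,"ay":0,"az":0,"claw":0}]' >/dev/null; python3 -c "
from h import *
snap('side','side2',(300,110,500,270),4)
plan(.609,-.027,.0953,ST[2])"
```

```text
t 1.82 shift [0.0069 0.0021 0.1191] dist 0.119 turn [-0.0028  0.0018 -0.0032] w 0.0435 F [-5.6 -4.  -4.4]
```

View pics/side2.png

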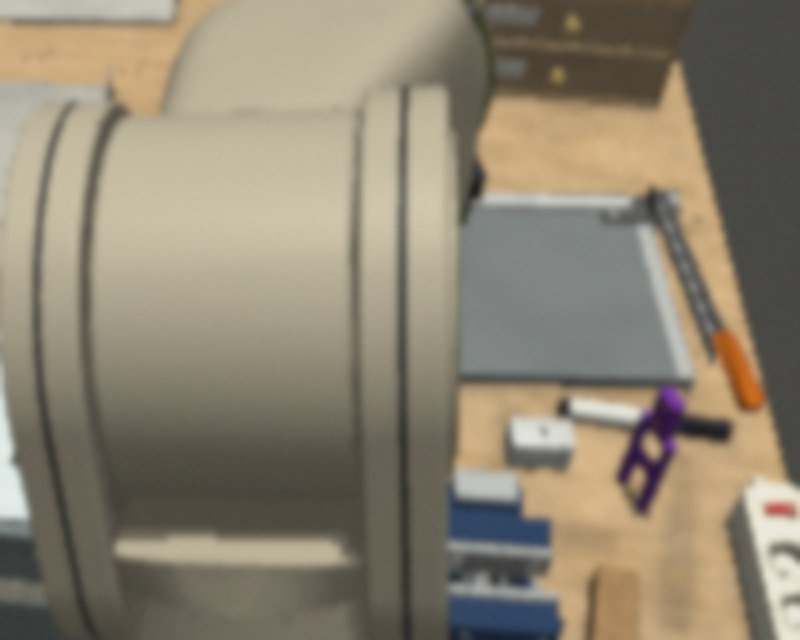

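The arm hides the gauge from the side camera; the weight and the purple look-alike are visible. I'll cross-check the tab by triangulating the red pixels in the first two pictures.

```bash
python3 - <<'E'
from h import *
L=[]
for n,b in(('top',(355,190,380,206)),('side',(365,190,385,215))):
    im=cv2.imread(f'pics/{n}1_raw.png').astype(int); s=im[b[1]:b[3],b[0]:b[2]]
    m=(s[...,2]>120)&(s[...,1]<70)&(s[...,0]<70); v,u=np.nonzero(m); print(n,m.sum(),u.min()+b[0],u.max()+b[0],v.min()+b[1],v.max()+b[1])
    c=cal(n); uv=(u.mean()+b[0],v.mean()+b[1])
    for z in(.111,.125): print(z,px2z(c,*uv,z))
plan(.609,-.027,.0953,ST[2])
E
```

```text
top 24 364 371 194 197
0.111 [ 0.61235489 -0.02621859  0.111     ]
0.125 [ 0.61082471 -0.02451625  0.125     ]
side 15 372 377 198 200
0.111 [ 0.62592484 -0.02469491  0.111     ]
0.125 [ 0.61353665 -0.02348009  0.125     ]
t 1.82 shift [0.0069 0.0021 0.1191] dist 0.119 turn [-0.0028  0.0018 -0.0032] w 0.0435 F [-5.6 -4.  -4.4]
```

```bash
python3 -m crank '[{"x":0,"y":0,"z":0,"ax":0,"ay":0,"az":0,"claw":0},{"x":0,"y":0,"z":0,"ax":0,"ay":0,"az":0,"claw":0},{"x":0,"y":0,"z":0.03,"ax":0,"ay":0,"az":0,"claw":0},{"x":0,"y":0,"z":0.05,"ax":0,"ay":0,"az":0,"claw":0},{"x":0,"y":0,"z":0.05,"ax":0,"ay":0,"az":0,"claw":0}]' >/dev/null; python3 -c "
from h import *
plan(.610,-.026,.0953,ST[2])"
```

```text
t 2.23 shift [-0.0043  0.0033  0.0719] dist 0.072 turn [-0.0022 -0.001   0.0013] w 0.0437 F [ 0.1  0.2 -0.9]
```

```bash
python3 -m crank '[{"x":0,"y":0.001,"z":0.02,"ax":0,"ay":0,"az":0,"claw":0},{"x":0,"y":0.001,"z":0.04,"ax":0,"ay":0,"az":0,"claw":0},{"x":0,"y":0.001,"z":0.06,"ax":0,"ay":0,"az":0,"claw":0},{"x":0,"y":0.001,"z":0.074,"ax":0,"ay":0,"az":0,"claw":0},{"x":0,"y":0.001,"z":0.074,"ax":0,"ay":0,"az":0,"claw":0}]' >/dev/null; python3 -m crank '[{"x":0,"y":0,"z":0,"ax":0,"ay":0,"az":0,"claw":0},{"x":0,"y":0,"z":0,"ax":0,"ay":0,"az":0,"claw":0},{"x":0,"y":0,"z":0,"ax":0,"ay":0,"az":0,"claw":0},{"x":0,"y":0,"z":0,"ax":0,"ay":0,"az":0,"claw":0},{"x":0,"y":0,"z":0,"ax":0,"ay":0,"az":0,"claw":0}]' >/dev/null; python3 -c "
from h import *
snap('top','top3',(300,150,430,240),6)
plan(.610,-.026,.0953,ST[2])"
```

```text
t 3.12 shift [-0.0016  0.0002  0.0016] dist 0.002 turn [ 0.0005 -0.     -0.    ] w 0.0433 F [-0.3 -0.6 -0.5]
```

View pics/top3.png

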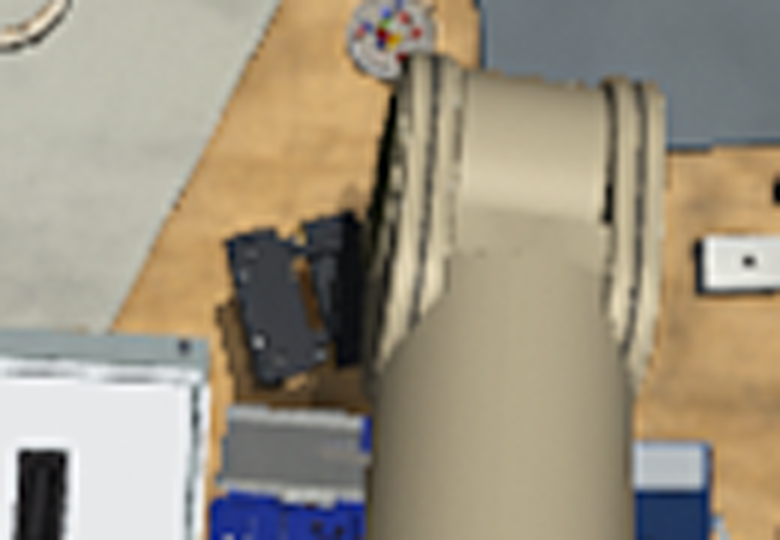

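The arm hides the gauge from above too; the gripper is at (270,300) and the tub is untouched. The forces are near zero, so I'll close the gripper, then lift slowly.

```bash
for i in 1 2; do python3 -m crank '[{"x":0,"y":0,"z":0,"ax":0,"ay":0,"az":0,"claw":1},{"x":0,"y":0,"z":0,"ax":0,"ay":0,"az":0,"claw":1},{"x":0,"y":0,"z":0,"ax":0,"ay":0,"az":0,"claw":1},{"x":0,"y":0,"z":0,"ax":0,"ay":0,"az":0,"claw":1},{"x":0,"y":0,"z":0,"ax":0,"ay":0,"az":0,"claw":1}]' 30 ; done; python3 -m crank '[{"x":0,"y":0,"z":-0.005,"ax":0,"ay":0,"az":0,"claw":1},{"x":0,"y":0,"z":-0.015,"ax":0,"ay":0,"az":0,"claw":1},{"x":0,"y":0,"z":-0.03,"ax":0,"ay":0,"az":0,"claw":1},{"x":0,"y":0,"z":-0.045,"ax":0,"ay":0,"az":0,"claw":1},{"x":0,"y":0,"z":-0.06,"ax":0,"ay":0,"az":0,"claw":1}]'; python3 -c "
from h import *
plan(.6,-.026,.34,CAB[2])"
```

```text
time: 3.53
ee_pos: [0.6091, -0.0247, 0.0962]
eef_rot: [0.614, 0.789, -0.0, -0.0]
ft_force: [0.1, -0.1, -0.1]
width: 0.0214
time: 3.95
ee_pos: [0.6091, -0.0246, 0.0962]
eef_rot: [0.614, 0.789, -0.0, -0.0]
ft_force: [-0.4, -0.7, -1.3]
width: 0.0218
time: 4.37
ee_pos: [0.6092, -0.0246, 0.1579]
eef_rot: [0.614, 0.789, 0.0, 0.0]
ft_force: [-0.2, 1.0, -1.3]
width: 0.0217
t 4.37 shift [ 0.0009 -0.0092 -0.1821] dist 0.182 turn [ 0.0003 -0.      0.1521] w 0.0217 F [-0.2  1.  -1.3]
```

Holding at 22 mm. Next I'll raise the gauge and turn it to the cabinet's yaw.

```bash
python3 -m crank '[{"x":0,"y":-0.009,"z":-0.182,"ax":0,"ay":0,"az":0.03,"claw":1},{"x":0,"y":-0.009,"z":-0.182,"ax":0,"ay":0,"az":0.08,"claw":1},{"x":0,"y":-0.009,"z":-0.182,"ax":0,"ay":0,"az":0.12,"claw":1},{"x":0,"y":-0.009,"z":-0.182,"ax":0,"ay":0,"az":0.152,"claw":1},{"x":0,"y":-0.009,"z":-0.182,"ax":0,"ay":0,"az":0.152,"claw":1}]'; python3 -c "
from h import *
print(cabw(-.03,.07)); plan(*cabw(-.03,.07),.34,CAB[2])"
```

```text
time: 4.78
ee_pos: [0.6012, -0.0274, 0.3458]
eef_rot: [0.728, 0.685, 0.003, 0.002]
ft_force: [1.1, 0.1, -1.9]
width: 0.0218
(np.float64(0.4710222430137577), np.float64(0.30379019585085476))
t 4.78 shift [ 0.3226 -0.1503  0.0051] dist 0.356 turn [ 0.0041 -0.0008 -0.0022] w 0.0218 F [ 1.1  0.1 -1.9]
```

```bash
python3 -m crank '[{"x":0.02,"y":-0.01,"z":0,"ax":0,"ay":0,"az":0,"claw":1},{"x":0.052,"y":-0.025,"z":0,"ax":0,"ay":0,"az":0,"claw":1},{"x":0.086,"y":-0.04,"z":0,"ax":0,"ay":0,"az":0,"claw":1},{"x":0.12,"y":-0.056,"z":0,"ax":0,"ay":0,"az":0,"claw":1},{"x":0.155,"y":-0.072,"z":0,"ax":0,"ay":0,"az":0,"claw":1}]'>/dev/null;  python3 -m crank '[{"x":0.034,"y":-0.016,"z":0,"ax":0,"ay":0,"az":0,"claw":1},{"x":0.068,"y":-0.032,"z":0,"ax":0,"ay":0,"az":0,"claw":1},{"x":0.102,"y":-0.048,"z":0,"ax":0,"ay":0,"az":0,"claw":1},{"x":0.132,"y":-0.062,"z":0,"ax":0,"ay":0,"az":0,"claw":1},{"x":0.155,"y":-0.072,"z":0,"ax":0,"ay":0,"az":0,"claw":1}]'; python3 -c "
from h import *
plan(*cabw(-.03,.07),.34,CAB[2])"
```

```text
time: 5.62
ee_pos: [0.4722, 0.2937, 0.3393]
eef_rot: [0.726, 0.688, 0.001, -0.0]
ft_force: [0.1, 0.2, -1.0]
width: 0.0217
t 5.62 shift [ 0.01   -0.0017 -0.0006] dist 0.01 turn [ 0.0001 -0.0007  0.0015] w 0.0217 F [ 0.1  0.2 -1. ]
```

```bash
python3 -m crank '[{"x":0.01,"y":-0.002,"z":0.0,"ax":0,"ay":0,"az":0,"claw":1},{"x":0.01,"y":-0.002,"z":0.02,"ax":0,"ay":0,"az":0.001,"claw":1},{"x":0.01,"y":-0.002,"z":0.04,"ax":0,"ay":0,"az":0.001,"claw":1},{"x":0.01,"y":-0.002,"z":0.06,"ax":0,"ay":0,"az":0.001,"claw":1},{"x":0.01,"y":-0.002,"z":0.06,"ax":0,"ay":0,"az":0.001,"claw":1}]'>/dev/null;  python3 -m crank '[{"x":0,"y":0,"z":0,"ax":0,"ay":0,"az":0,"claw":1},{"x":0,"y":0,"z":0,"ax":0,"ay":0,"az":0,"claw":1},{"x":0,"y":0,"z":0,"ax":0,"ay":0,"az":0,"claw":1},{"x":0,"y":0,"z":0,"ax":0,"ay":0,"az":0,"claw":1},{"x":0,"y":0,"z":0,"ax":0,"ay":0,"az":0,"claw":1}]'; python3 - <<'E'
from h import *
a=snap('top','t4')['color'][180:280,225:345]; b=snap('side','s4')['color'][160:320,200:392]
a=cv2.resize(a,(480,400),interpolation=2); b=cv2.resize(b,(480,400),interpolation=2)
b=cv2.resize(b,(320,267)); 
w=np.zeros((400,800,3),np.uint8); w[:,:480]=a; w[:267,480:]=b; cv2.imwrite('pics/both4.png',w)
plan(*cabw(-.03,.07),.28,CAB[2])
E
```

```text
time: 6.45
ee_pos: [0.473, 0.301, 0.2792]
eef_rot: [0.728, 0.686, 0.001, -0.0]
ft_force: [-0.0, -0.6, -1.0]
width: 0.0217
t 6.55 shift [ 0.0027 -0.002  -0.0012] dist 0.004 turn [ 0.0002 -0.0003 -0.0008] w 0.0217 F [-0.8 -0.6 -1.5]
```

View pics/both4.png

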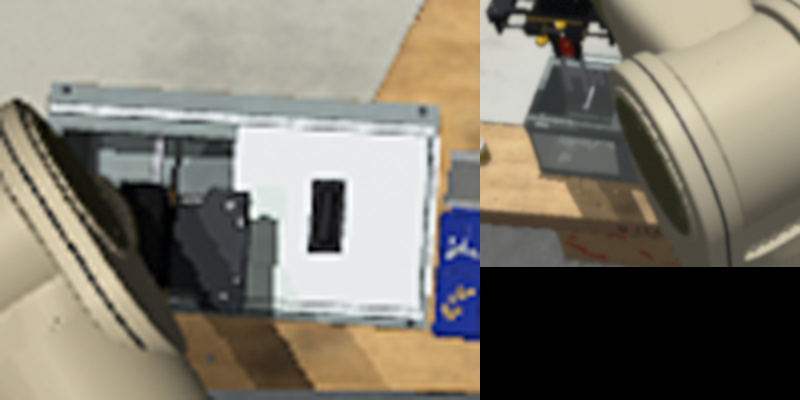

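The side view now shows the red tab at about (565,48) and the hook through the clear pane at about (588,97). The hand is over the mouth in the top view. I'll enlarge the side view with the predicted model points drawn in.

```bash
cat >> h.py <<'E'
def overlay(raw,out,tcp,box,s,yaw=CAB[2]):
    c=cal('side'); im=cv2.imread(raw)[box[1]:box[3],box[0]:box[2]]; im=cv2.resize(im,None,fx=s,fy=s,interpolation=2)
    P=lambda p:tuple(int(v) for v in (proj(c,p)+.5-box[:2])*s)
    M=R.from_euler('z',yaw).as_matrix(); g=np.array(tcp)-[0,0,.0902]
    for y,z in((-.02,0),(.02,0),(-.02,.086),(.02,.086),(-.011,.124),(.011,.124),(0,.078),(0,.05)): cv2.circle(im,P(g+M@[0,y,z]),3,(0,255,0),1)
    K=lambda x,y,z:(*cabw(x,y),z)
    for p in((.073,.07,.102),(-.006,.07,.102),(-.006,.07,.116),(-.06,.002,.155),(-.06,.138,.155),(.05,.138,.155),(.05,.002,.155)): cv2.circle(im,P(K(*p)),3,(255,0,255),1)
    cv2.imwrite(out,im)
E
python3 -c "
from h import *
overlay('pics/s4_raw.png','pics/s4o.png',r.read_state()['ee_pos'],(200,160,300,235),8)"
```

```text
(no output)
```

View pics/s4o.png

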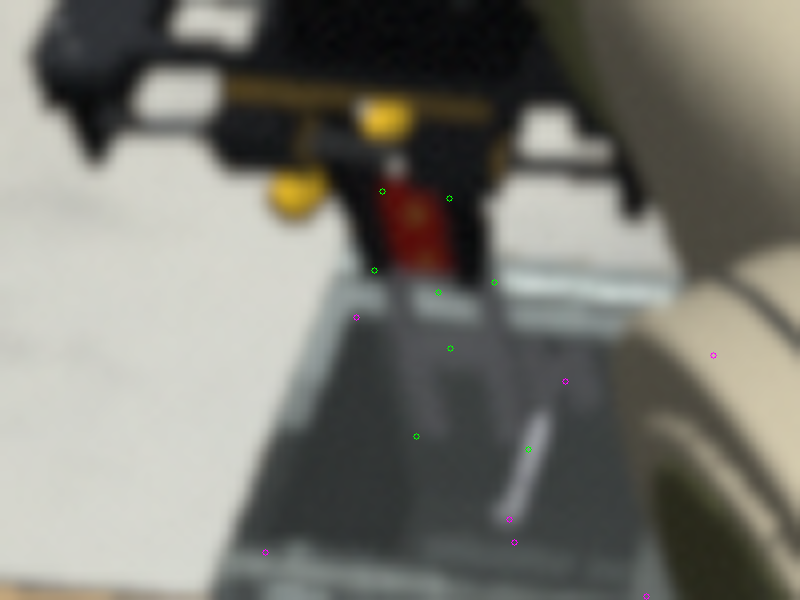

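The model points match the picture: the tab top edges are within a few pixels and the hook tip is at (508,519). Now I'll lower the gauge in front of the hook tip.

```bash
python3 -m crank '[{"x":0.002,"y":-0.001,"z":0.01,"ax":0,"ay":0,"az":0,"claw":1},{"x":0.002,"y":-0.001,"z":0.025,"ax":0,"ay":0,"az":0,"claw":1},{"x":0.002,"y":-0.001,"z":0.04,"ax":0,"ay":0,"az":0,"claw":1},{"x":0.002,"y":-0.001,"z":0.055,"ax":0,"ay":0,"az":0,"claw":1},{"x":0.002,"y":-0.001,"z":0.065,"ax":0,"ay":0,"az":0,"claw":1}]';  python3 -m crank '[{"x":0,"y":0,"z":0.01,"ax":0,"ay":0,"az":0,"claw":1},{"x":0,"y":0,"z":0.025,"ax":0,"ay":0,"az":0,"claw":1},{"x":0,"y":0,"z":0.04,"ax":0,"ay":0,"az":0,"claw":1},{"x":0,"y":0,"z":0.055,"ax":0,"ay":0,"az":0,"claw":1},{"x":0,"y":0,"z":0.065,"ax":0,"ay":0,"az":0,"claw":1}]';  python3 -m crank '[{"x":0,"y":0,"z":0.005,"ax":0,"ay":0,"az":0,"claw":1},{"x":0,"y":0,"z":0.01,"ax":0,"ay":0,"az":0,"claw":1},{"x":0,"y":0,"z":0.015,"ax":0,"ay":0,"az":0,"claw":1},{"x":0,"y":0,"z":0.015,"ax":0,"ay":0,"az":0,"claw":1},{"x":0,"y":0,"z":0.015,"ax":0,"ay":0,"az":0,"claw":1}]'; python3 - <<'E'
from h import *
plan(*cabw(-.03,.07),.1337,CAB[2])
snap('side','s5')
overlay('pics/s5_raw.png','pics/s5o.png',r.read_state()['ee_pos'],(200,160,300,235),8)
E
```

```text
time: 6.97
ee_pos: [0.4711, 0.3028, 0.2111]
eef_rot: [0.727, 0.686, -0.001, -0.0]
ft_force: [-0.5, 0.9, -1.5]
width: 0.0221
time: 7.38
ee_pos: [0.4714, 0.3028, 0.1467]
eef_rot: [0.727, 0.686, -0.001, -0.0]
ft_force: [-0.1, 0.3, -1.7]
width: 0.0216
time: 7.8
ee_pos: [0.472, 0.3031, 0.1336]
eef_rot: [0.727, 0.686, 0.0, -0.0]
ft_force: [-0.9, -0.2, -0.7]
width: 0.0216
t 7.8 shift [ 0.0006 -0.001  -0.0001] dist 0.001 turn [ 0.0002 -0.0002 -0.0008] w 0.0216 F [-0.9 -0.2 -0.7]
```

View pics/s5o.png

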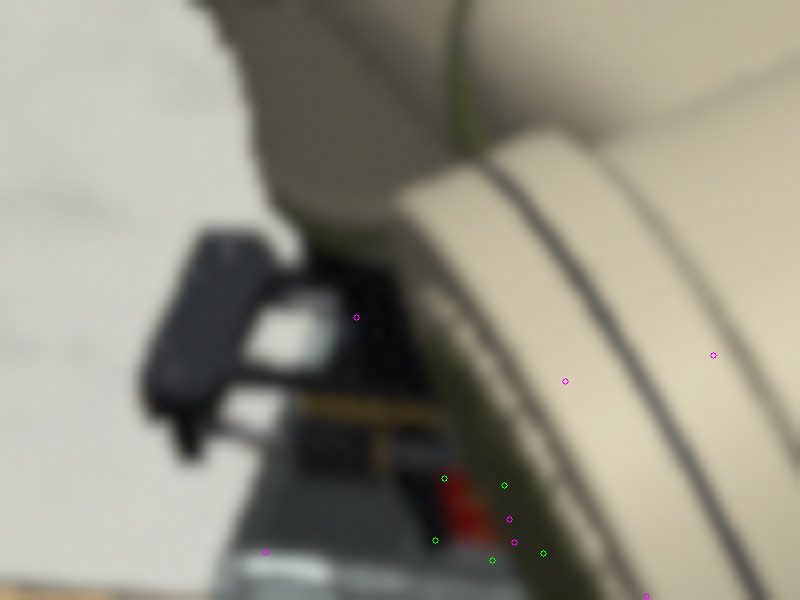

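The red tab is where predicted, at about (465,505), and the force is near zero. Next I'll slide 48 mm along the cabinet's +x (tool y).

```bash
python3 -m crank '[{"x":0,"y":0.003,"z":0,"ax":0,"ay":0,"az":0,"claw":1},{"x":0,"y":0.009,"z":0,"ax":0,"ay":0,"az":0,"claw":1},{"x":0,"y":0.015,"z":0,"ax":0,"ay":0,"az":0,"claw":1},{"x":0,"y":0.021,"z":0,"ax":0,"ay":0,"az":0,"claw":1},{"x":0,"y":0.025,"z":0,"ax":0,"ay":0,"az":0,"claw":1}]';  python3 -m crank '[{"x":0,"y":0.006,"z":0,"ax":0,"ay":0,"az":0,"claw":1},{"x":0,"y":0.012,"z":0,"ax":0,"ay":0,"az":0,"claw":1},{"x":0,"y":0.018,"z":0,"ax":0,"ay":0,"az":0,"claw":1},{"x":0,"y":0.022,"z":0,"ax":0,"ay":0,"az":0,"claw":1},{"x":0,"y":0.022,"z":0,"ax":0,"ay":0,"az":0,"claw":1}]'; python3 - <<'E'
from h import *
plan(*cabw(.018,.07),.117,CAB[2])
E
```

```text
time: 8.27
ee_pos: [0.498, 0.3012, 0.1334]
eef_rot: [0.728, 0.686, 0.0, 0.0]
ft_force: [0.5, -0.4, -1.7]
width: 0.0218
time: 8.68
ee_pos: [0.5197, 0.2999, 0.1332]
eef_rot: [0.728, 0.686, 0.0, 0.0]
ft_force: [-1.0, 0.1, -2.2]
width: 0.0216
t 8.68 shift [ 0.0012 -0.0008  0.0162] dist 0.016 turn [ 0.0002  0.0001 -0.0013] w 0.0216 F [-1.   0.1 -2.2]
```

```bash
python3 -m crank '[{"x":0.001,"y":0,"z":0.004,"ax":0,"ay":0,"az":0,"claw":1},{"x":0.001,"y":0,"z":0.008,"ax":0,"ay":0,"az":0,"claw":1},{"x":0.001,"y":0,"z":0.012,"ax":0,"ay":0,"az":0,"claw":1},{"x":0.001,"y":0,"z":0.014,"ax":0,"ay":0,"az":0,"claw":1},{"x":0.001,"y":0,"z":0.014,"ax":0,"ay":0,"az":0,"claw":1}]';  python3 -m crank '[{"x":0,"y":0,"z":0.0005,"ax":0,"ay":0,"az":0,"claw":1},{"x":0,"y":0,"z":0.001,"ax":0,"ay":0,"az":0,"claw":1},{"x":0,"y":0,"z":0.0015,"ax":0,"ay":0,"az":0,"claw":1},{"x":0,"y":0,"z":0.002,"ax":0,"ay":0,"az":0,"claw":1},{"x":0,"y":0,"z":0.002,"ax":0,"ay":0,"az":0,"claw":1}]'
```

```text
time: 9.1
ee_pos: [0.5183, 0.3011, 0.1185]
eef_rot: [0.727, 0.686, -0.001, -0.0]
ft_force: [-0.5, 0.2, -1.6]
width: 0.0219
time: 9.52
ee_pos: [0.5188, 0.3012, 0.1173]
eef_rot: [0.728, 0.686, 0.0, -0.0]
ft_force: [0.8, 0.5, -1.2]
width: 0.0216
```

```bash
python3 -m crank '[{"x":0,"y":0,"z":0.0005,"ax":0,"ay":0,"az":0,"claw":1},{"x":0,"y":0,"z":0.001,"ax":0,"ay":0,"az":0,"claw":1},{"x":0,"y":0,"z":0.0015,"ax":0,"ay":0,"az":0,"claw":1},{"x":0,"y":0,"z":0.0015,"ax":0,"ay":0,"az":0,"claw":1},{"x":0,"y":0,"z":0.0015,"ax":0,"ay":0,"az":0,"claw":1}]'
```

```text
time: 9.93
ee_pos: [0.519, 0.3013, 0.1167]
eef_rot: [0.728, 0.686, 0.0, -0.0]
ft_force: [-2.6, -2.1, 5.7]
width: 0.0216
```

It made contact at TCP z = 0.1167 with about 7 N up, which is the expected seat height. I'll ease off 1 mm and open partway.

```bash
python3 -m crank '[{"x":0,"y":0,"z":-0.001,"ax":0,"ay":0,"az":0,"claw":1},{"x":0,"y":0,"z":-0.001,"ax":0,"ay":0,"az":0,"claw":0.4},{"x":0,"y":0,"z":-0.001,"ax":0,"ay":0,"az":0,"claw":0.2},{"x":0,"y":0,"z":-0.001,"ax":0,"ay":0,"az":0,"claw":0.1},{"x":0,"y":0,"z":-0.001,"ax":0,"ay":0,"az":0,"claw":0.1}]';  python3 -m crank '[{"x":0,"y":0,"z":-0.001,"ax":0,"ay":0,"az":0,"claw":0.1},{"x":0,"y":0,"z":-0.01,"ax":0,"ay":0,"az":0,"claw":0.1},{"x":0,"y":0,"z":-0.03,"ax":0,"ay":0,"az":0,"claw":0.1},{"x":0,"y":0,"z":-0.05,"ax":0,"ay":0,"az":0,"claw":0.1},{"x":0,"y":0,"z":-0.07,"ax":0,"ay":0,"az":0,"claw":0.1}]';  python3 -m crank '[{"x":0,"y":0,"z":-0.04,"ax":0,"ay":0,"az":0,"claw":0.1},{"x":0,"y":0,"z":-0.08,"ax":0,"ay":0,"az":0,"claw":0.1},{"x":0,"y":0,"z":-0.11,"ax":0,"ay":0,"az":0,"claw":0.1},{"x":0,"y":0,"z":-0.13,"ax":0,"ay":0,"az":0,"claw":0.1},{"x":0,"y":0,"z":-0.13,"ax":0,"ay":0,"az":0,"claw":0.1}]'; python3 - <<'E'
from h import *
snap('side','s6')
overlay('pics/s6_raw.png','pics/s6o.png',(*cabw(.018,.07),.1172),(200,160,300,235),8)
# tab pose now: jaws pinch across y
plan(*cabw(0,-.0685),.26,CAB[2])
E
```

```text
time: 10.35
ee_pos: [0.5188, 0.3013, 0.1167]
eef_rot: [0.727, 0.686, 0.0, -0.0]
ft_force: [0.9, 0.7, -0.4]
width: 0.0364
time: 10.77
ee_pos: [0.5188, 0.3011, 0.1883]
eef_rot: [0.728, 0.686, 0.0, 0.0]
ft_force: [0.9, -0.2, -0.2]
width: 0.0391
time: 11.18
ee_pos: [0.5202, 0.3018, 0.3228]
eef_rot: [0.728, 0.686, 0.004, 0.0]
ft_force: [1.1, 0.2, 0.0]
width: 0.0392
t 11.23 shift [-0.1392 -0.0187  0.0595] dist 0.153 turn [ 0.0019 -0.0016 -0.001 ] w 0.0393 F [-0.3 -0.3 -0.6]
```

View pics/s6o.png

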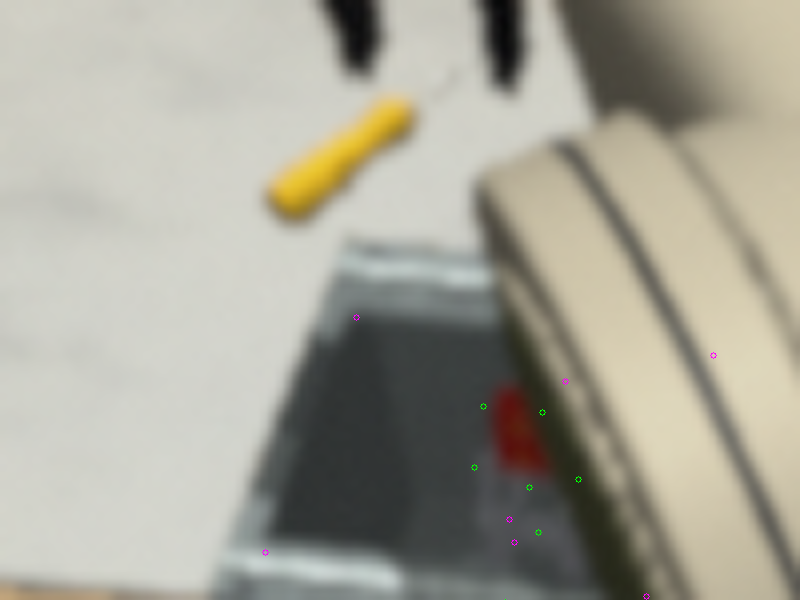

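The gripper is clear, and the gauge hangs at the hook with its red tab at about (520,430), within a few mm of the prediction. Next I'll move to the hatch tab.

```bash
python3 -m crank '[{"x":-0.03,"y":-0.005,"z":0,"ax":0,"ay":0,"az":0,"claw":0.1},{"x":-0.06,"y":-0.011,"z":0.01,"ax":0,"ay":0,"az":0,"claw":0.1},{"x":-0.095,"y":-0.017,"z":0.03,"ax":0,"ay":0,"az":0,"claw":0.1},{"x":-0.125,"y":-0.022,"z":0.05,"ax":0,"ay":0,"az":0,"claw":0.1},{"x":-0.1385,"y":-0.0225,"z":0.06,"ax":0,"ay":0,"az":0,"claw":0.1}]'>/dev/null;  python3 -m crank '[{"x":0,"y":0,"z":0,"ax":0,"ay":0,"az":0,"claw":0.1},{"x":0,"y":0,"z":0,"ax":0,"ay":0,"az":0,"claw":0.1},{"x":0,"y":0,"z":0,"ax":0,"ay":0,"az":0,"claw":0.1},{"x":0,"y":0,"z":0,"ax":0,"ay":0,"az":0,"claw":0.1},{"x":0,"y":0,"z":0,"ax":0,"ay":0,"az":0,"claw":0.1}]'>/dev/null; python3 - <<'E'
from h import *
plan(*cabw(-.004,-.0685),.178,CAB[2])
E
```

```text
t 12.07 shift [-0.0014  0.0007  0.0791] dist 0.079 turn [ 0.0003 -0.0001 -0.    ] w 0.0389 F [0.4 0.5 0.1]
```

```bash
python3 -m crank '[{"x":-0.001,"y":0,"z":0.02,"ax":0,"ay":0,"az":0,"claw":0.1},{"x":-0.001,"y":0,"z":0.04,"ax":0,"ay":0,"az":0,"claw":0.1},{"x":-0.001,"y":0,"z":0.06,"ax":0,"ay":0,"az":0,"claw":0.1},{"x":-0.001,"y":0,"z":0.079,"ax":0,"ay":0,"az":0,"claw":0.1},{"x":-0.001,"y":0,"z":0.079,"ax":0,"ay":0,"az":0,"claw":0.1}]';  for i in 1 2; do python3 -m crank '[{"x":0,"y":0,"z":0,"ax":0,"ay":0,"az":0,"claw":0.5},{"x":0,"y":0,"z":0,"ax":0,"ay":0,"az":0,"claw":1},{"x":0,"y":0,"z":0,"ax":0,"ay":0,"az":0,"claw":1},{"x":0,"y":0,"z":0,"ax":0,"ay":0,"az":0,"claw":1},{"x":0,"y":0,"z":0,"ax":0,"ay":0,"az":0,"claw":1}]' 15; done
```

```text
time: 12.48
ee_pos: [0.4865, 0.1633, 0.1746]
eef_rot: [0.727, 0.687, -0.002, -0.001]
ft_force: [-0.7, -0.7, -0.7]
width: 0.0389
time: 12.9
ee_pos: [0.4887, 0.1642, 0.1788]
eef_rot: [0.727, 0.686, 0.001, -0.0]
ft_force: [2.0, 18.2, -3.8]
width: 0.0137
time: 13.32
ee_pos: [0.4884, 0.1652, 0.1781]
eef_rot: [0.727, 0.687, 0.001, -0.0]
ft_force: [1.3, 7.7, -2.0]
width: 0.0115
```

The tab is pinched at 11.5 mm. Sliding it shut along tool +x.

```bash
python3 -m crank '[{"x":0.005,"y":0,"z":0,"ax":0,"ay":0,"az":0,"claw":1},{"x":0.018,"y":0,"z":0,"ax":0,"ay":0,"az":0,"claw":1},{"x":0.032,"y":0,"z":0,"ax":0,"ay":0,"az":0,"claw":1},{"x":0.046,"y":0,"z":0,"ax":0,"ay":0,"az":0,"claw":1},{"x":0.06,"y":0,"z":0,"ax":0,"ay":0,"az":0,"claw":1}]';  python3 -m crank '[{"x":0.014,"y":0,"z":0,"ax":0,"ay":0,"az":0,"claw":1},{"x":0.028,"y":0,"z":0,"ax":0,"ay":0,"az":0,"claw":1},{"x":0.042,"y":0,"z":0,"ax":0,"ay":0,"az":0,"claw":1},{"x":0.054,"y":0,"z":0,"ax":0,"ay":0,"az":0,"claw":1},{"x":0.06,"y":0,"z":0,"ax":0,"ay":0,"az":0,"claw":1}]';  python3 -m crank '[{"x":0.003,"y":0,"z":0,"ax":0,"ay":0,"az":0,"claw":1},{"x":0.006,"y":0,"z":0,"ax":0,"ay":0,"az":0,"claw":1},{"x":0.009,"y":0,"z":0,"ax":0,"ay":0,"az":0,"claw":1},{"x":0.011,"y":0,"z":0,"ax":0,"ay":0,"az":0,"claw":1},{"x":0.011,"y":0,"z":0,"ax":0,"ay":0,"az":0,"claw":1}]';python3 -c "
from h import *
plan(*cabw(-.004,.07),.178,CAB[2])"
```

```text
time: 13.73
ee_pos: [0.4916, 0.2244, 0.1781]
eef_rot: [0.727, 0.686, -0.0, -0.0]
ft_force: [-2.3, -2.5, 6.7]
width: 0.0122
time: 14.15
ee_pos: [0.4949, 0.2859, 0.1781]
eef_rot: [0.727, 0.687, 0.0, -0.0]
ft_force: [-2.9, -1.0, 7.6]
width: 0.0113
time: 14.57
ee_pos: [0.4954, 0.2959, 0.1781]
eef_rot: [0.727, 0.687, 0.0, -0.0]
ft_force: [-2.6, 0.9, 5.5]
width: 0.012
t 14.57 shift [0.0064 0.0012 0.0001] dist 0.007 turn [-0.0001 -0.0004 -0.0001] w 0.012 F [-2.6  0.9  5.5]
```

Now creep to the stop, watching the force.

```bash
for i in 1 2; do python3 -m crank '[{"x":0.001,"y":0,"z":0,"ax":0,"ay":0,"az":0,"claw":1},{"x":0.002,"y":0,"z":0,"ax":0,"ay":0,"az":0,"claw":1},{"x":0.003,"y":0,"z":0,"ax":0,"ay":0,"az":0,"claw":1},{"x":0.004,"y":0,"z":0,"ax":0,"ay":0,"az":0,"claw":1},{"x":0.004,"y":0,"z":0,"ax":0,"ay":0,"az":0,"claw":1}]'; done
```

```text
time: 14.98
ee_pos: [0.4956, 0.2996, 0.1781]
eef_rot: [0.727, 0.687, 0.0, -0.0]
ft_force: [-3.2, -0.8, 5.8]
width: 0.0118
time: 15.4
ee_pos: [0.4958, 0.3036, 0.1781]
eef_rot: [0.727, 0.687, 0.0, -0.0]
ft_force: [-3.5, -0.9, 5.4]
width: 0.0117
```

```bash
python3 -m crank '[{"x":0.001,"y":0,"z":0,"ax":0,"ay":0,"az":0,"claw":1},{"x":0.002,"y":0,"z":0,"ax":0,"ay":0,"az":0,"claw":1},{"x":0.003,"y":0,"z":0,"ax":0,"ay":0,"az":0,"claw":1},{"x":0.003,"y":0,"z":0,"ax":0,"ay":0,"az":0,"claw":1},{"x":0.003,"y":0,"z":0,"ax":0,"ay":0,"az":0,"claw":1}]'
```

```text
time: 15.82
ee_pos: [0.4959, 0.3051, 0.1781]
eef_rot: [0.727, 0.686, -0.001, -0.0]
ft_force: [-6.9, -6.2, 8.2]
width: 0.0122
```

```bash
python3 -m crank '[{"x":0.001,"y":0,"z":0,"ax":0,"ay":0,"az":0,"claw":1},{"x":0.002,"y":0,"z":0,"ax":0,"ay":0,"az":0,"claw":1},{"x":0.002,"y":0,"z":0,"ax":0,"ay":0,"az":0,"claw":1},{"x":0.002,"y":0,"z":0,"ax":0,"ay":0,"az":0,"claw":1},{"x":0.002,"y":0,"z":0,"ax":0,"ay":0,"az":0,"claw":1}]'
```

```text
time: 16.23
ee_pos: [0.4959, 0.3051, 0.1781]
eef_rot: [0.728, 0.686, -0.002, 0.0]
ft_force: [-10.1, -11.5, 13.4]
width: 0.0121
```

It's firmly at the stop: no further motion as the force rises. I'll relax the push, release, rise and move aside.

```bash
python3 -m crank '[{"x":-0.0015,"y":0,"z":0,"ax":0,"ay":0,"az":0,"claw":1},{"x":-0.003,"y":0,"z":0,"ax":0,"ay":0,"az":0,"claw":1},{"x":-0.003,"y":0,"z":0,"ax":0,"ay":0,"az":0,"claw":0.1},{"x":-0.003,"y":0,"z":0,"ax":0,"ay":0,"az":0,"claw":0.1},{"x":-0.003,"y":0,"z":0,"ax":0,"ay":0,"az":0,"claw":0.1}]';python3 -m crank '[{"x":0,"y":0,"z":0,"ax":0,"ay":0,"az":0,"claw":0.1},{"x":0,"y":0,"z":-0.015,"ax":0,"ay":0,"az":0,"claw":0.1},{"x":0,"y":0,"z":-0.035,"ax":0,"ay":0,"az":0,"claw":0.1},{"x":0,"y":0,"z":-0.07,"ax":0,"ay":0,"az":0,"claw":0.1},{"x":0,"y":0,"z":-0.11,"ax":0,"ay":0,"az":0,"claw":0.1}]'; for i in 1 2; do python3 -m crank '[{"x":0.03,"y":0,"z":-0.02,"ax":0,"ay":0,"az":0,"claw":0.1},{"x":0.06,"y":0,"z":-0.04,"ax":0,"ay":0,"az":0,"claw":0.1},{"x":0.09,"y":-0.02,"z":-0.05,"ax":0,"ay":0,"az":0,"claw":0.1},{"x":0.12,"y":-0.04,"z":-0.05,"ax":0,"ay":0,"az":0,"claw":0.1},{"x":0.14,"y":-0.06,"z":-0.05,"ax":0,"ay":0,"az":0,"claw":0.1}]'; done; python3 - <<'E'
from h import *
a=snap('top','t7')['color'][180:280,225:345]; b=snap('side','s7')['color'][160:280,200:360]
w=np.zeros((600,800,3),np.uint8); w[:333,:400]=cv2.resize(a,(400,333),interpolation=2); w[:300,400:]=cv2.resize(b,(400,300),interpolation=2)
d=snap('side','s7b')['color'][180:240,215:315]; w[333:573,:400]=cv2.resize(d,(400,240),interpolation=2)
cv2.imwrite('pics/fin.png',w)
E
```

```text
time: 16.65
ee_pos: [0.4964, 0.3046, 0.1775]
eef_rot: [0.727, 0.686, -0.0, 0.0]
ft_force: [-0.9, 1.0, -0.2]
width: 0.0248
time: 17.07
ee_pos: [0.4955, 0.3036, 0.2874]
eef_rot: [0.727, 0.686, -0.002, -0.0]
ft_force: [1.6, 0.6, 0.3]
width: 0.0388
time: 17.48
ee_pos: [0.4434, 0.4504, 0.3378]
eef_rot: [0.727, 0.687, 0.0, -0.0]
ft_force: [-0.6, -0.4, -0.7]
width: 0.0392
time: 17.9
ee_pos: [0.3917, 0.5933, 0.3872]
eef_rot: [0.727, 0.686, 0.0, -0.0]
ft_force: [0.1, 1.1, -0.7]
width: 0.0393
```

View pics/fin.png

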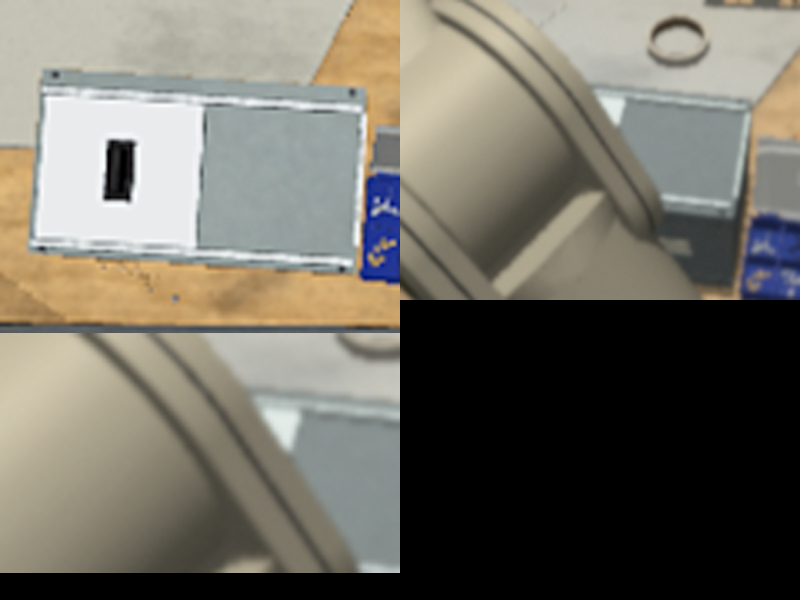

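The top view shows the hatch fully shut over the mouth (plate flush at the left end, tab at (118,170)). The arm hides the front pane, so I'll swing right for one check of the gauge through it.

```bash
for i in 1 2 3 4; do python3 -m crank '[{"x":-0.03,"y":0.01,"z":0,"ax":0,"ay":0,"az":0,"claw":0.1},{"x":-0.06,"y":0.02,"z":0,"ax":0,"ay":0,"az":0,"claw":0.1},{"x":-0.09,"y":0.03,"z":0,"ax":0,"ay":0,"az":0,"claw":0.1},{"x":-0.12,"y":0.04,"z":0,"ax":0,"ay":0,"az":0,"claw":0.1},{"x":-0.15,"y":0.048,"z":0,"ax":0,"ay":0,"az":0,"claw":0.1}]'|head -2; done; python3 - <<'E'
from h import *
snap('side','s8',(200,150,320,240),6.6)
E
```

```text
time: 18.47
ee_pos: [0.4335, 0.435, 0.3878]
time: 18.88
ee_pos: [0.4722, 0.2823, 0.3879]
time: 19.3
ee_pos: [0.5108, 0.1298, 0.3879]
time: 19.72
ee_pos: [0.5495, -0.0226, 0.3879]
```

View pics/s8.png

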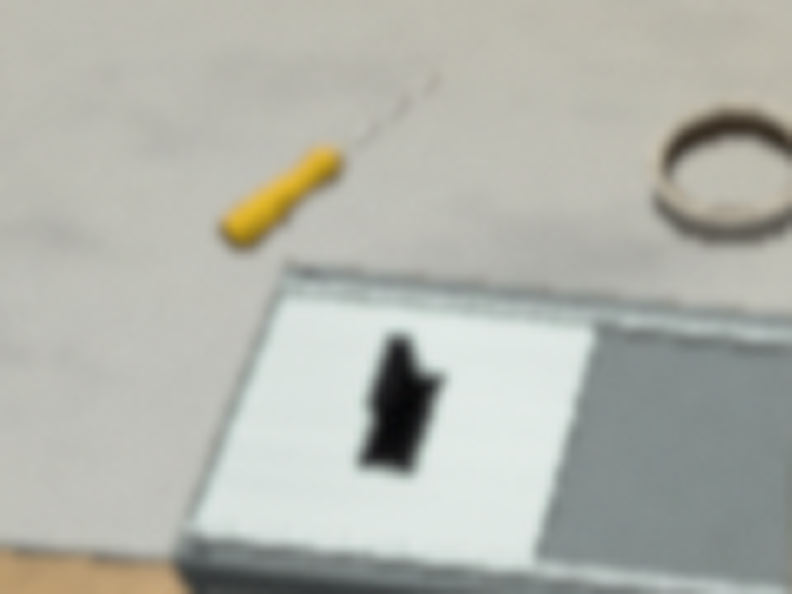

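The hatch is shut; the pane lies below this crop. The last view is lower down in the same picture.

```bash
python3 - <<'E'
import cv2
a=cv2.imread('pics/s8_raw.png')[215:290,210:310]
cv2.imwrite('pics/s8b.png',cv2.resize(cv2.convertScaleAbs(a,alpha=1.8),None,fx=8,fy=8,interpolation=2))
E
```

```text
(no output)
```

View pics/s8b.png

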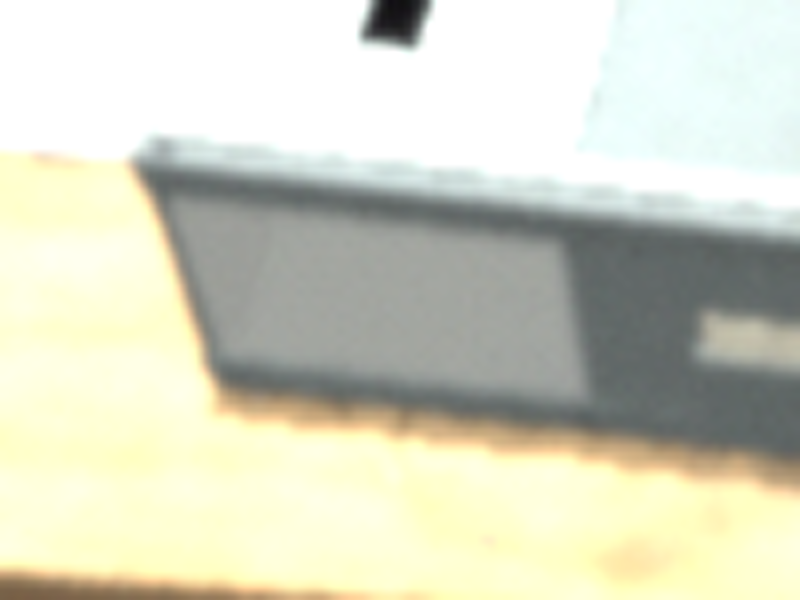

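Through the pane only empty bay floor is visible, with no fallen gauge on it. That fits a hanging gauge, which would be above this line of sight. Handing in.

```bash
python3 -c "
from h import *
print(r.read_state()['time'],close_job())"
```

```text
the job is handed in; nothing more can be done
19.7667 None
```

I took the gauge from the stand, hung it on the hook in the left bay and slid the hatch shut over it. I then moved the arm clear and handed the job in at 19.8 s.

**Checks that agreed:**
- **Seating:** the gauge met the hook at TCP height 0.1167 m (0.1172 m expected), with about 7 N upward. After release the side view showed its red tab within a few mm of the predicted hanging place.
- **Hatch:** it stopped moving while the push force rose to about 15 N sideways. The final top and side views show it covering the mouth.
- **Bumps:** the readings taken while lowering the gauge and moving it onto the hook stayed near zero until that contact.
- **Bystanders:** I steered clear of the glue bottle, weight, pin tub and look-alikes. I didn't check their positions again at the end.

**Not confirmed:** I couldn't see the gauge itself after the hatch was shut. The camera looks down too steeply through the front pane, which shows only the bay floor, with no gauge lying on the part in view.

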